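# Unclip the slot guard and clear the jammed T-slot

### The job

A piece of scrap is stuck in the T-slot of the sloped fixture, under its clip-on guard. Pinch the guard's two snap tabs together to unclip it, lift it off and set it down flat and right way up on the grey jig plate (place it, do not drop it). Then take the scraper from its stand, push the scrap along the slot out of the open end into the catch tray, and put the scraper back upright in its stand, all without disturbing the other things on the bench.

Things in the scene. Friction and masses are not known exactly. Their poses are not given: they have to be found in the camera images.
- fixture: Fixed grey casting on a 120 x 222 mm base plate; origin on the bench. At yaw 0 its x points level away from the robot, y along the slot, z up. Its flat top face (110 mm up the slope, 150 mm along y) is tilted 30 deg about y towards the robot: outward normal (-0.5, 0, 0.866), uphill (0.866, 0, 0.5) in these axes. The T-slot runs level along y through slot_mid; the open end is at -y
- slot_mid (a point): Middle of the T-slot's mouth on the sloped face, axes as fixture. Neck 16 mm wide, 6 mm deep, below it 30 mm wide; depth 14 mm in all, square to the face. Open end 72 mm from here at -y, plugged 70 mm from here at +y. Four keepers 8 mm high stand 13-25 mm up and down the slope from here, 31-41 mm to either side in y; two ridges 5 mm high 31-35 mm up and down the slope
- slot_open_end (a point): Middle of the slot's mouth at its open end, on the edge of the sloped face, axes as fixture. Past this edge the scrap drops some 40 mm into the catch tray
- tray_floor (a point): Middle of the inner floor of the catch tray at the fixture's -y end, 10 mm above the bench: open aluminium tray, inside 92 mm (x) by 61 mm (y), walls 18 mm above its floor; axes as fixture
- guard_grip (a point): Point midway between the guard's two tab pads, where it is pinched, 34 mm above its underside. x up the slope, y along the slot, z square to the face while clipped on. The guard: black cover 60 (x) x 38 (y) x 28 mm high, with a strip 24 wide, 3 thick and 100 mm long in y under it; 130 g. Squeeze both tabs along y, then pull straight out along its z; it is free after 10 mm
- guard_base (a point): Middle of the guard's underside, axes as guard_grip; within 2 mm of slot_mid while clipped on
- tab_left (a joint): Inward travel of the grey ribbed tab on the guard's +y side, m: 0 free, 0.006 fully squeezed; its hooks are free above 0.0045. Springy: 2 N to start, 5 N at full travel, then a hard stop. The pad is 26 mm wide (x), 4 mm thick, 16 to 48 mm above the underside; the two pads' outer faces are 60 mm apart free, 48 mm squeezed. Keep fingertips 10 mm above the face, over the keepers
- tab_right (a joint): The same for the tab on the guard's -y side
- scrap_center (a point): Middle of the scrap, a loose steel slug on the T-slot's floor: base 24 (x, across the slot) x 26 (y, along it) x 7 mm, with a 10 x 14 mm stub on top, 12 mm high in all, this point 6 mm up. It cannot come out through the neck, only slide along the slot (under 2 N)
- scraper_grip (a point): Middle of the scraper's wooden handle, where it is gripped: 24 (x) x 16 (y) x 50 mm high; z up the handle. It is 63 mm above the blade's tip. Below the handle a collar 26 x 26 mm, its underside 30 mm above the tip; blade 10 (x) x 6 mm (y). A half turn about z makes no difference. 70 g. In use: x across the slot, y along it, tip 10 to 12 mm below the face, handle square to the face
- scraper_tip (a point): Middle of the lower end of the scraper's blade, same axes as scraper_grip
- stand: The scraper's stand: a fixed grey block 70 x 70 x 34 mm, origin in the middle of its underside on the bench. In the middle of its top a pocket 19 mm (x) by 15 mm (y), 32 mm deep; the scraper stands in it with its blade down and its collar resting on the block's top, tip 4 mm above the bench, its x along the stand's x
- plate_top (a point): Middle of the top of the jig plate, a flat grey slotted plate fixed on the bench, 95 mm (x) by 175 mm (y); this top is 12 mm above the bench
- flux_bottle: Bystander: brown bottle with black cap, 37 mm across, 80 mm high, origin under its middle
- tape_measure: Bystander: yellow tape measure standing up, 30 x 66 x 56 mm high, origin under its middle
- solder_bobbin: Bystander: solder bobbin standing on its flange, 52 mm across, 40 mm high, origin under its middle
- stop_block: Bystander: black steel block 22 x 22 x 43 mm high, origin under its middle
Not all that is in view belongs to the job. What is meant by the part that bears scraper_grip is not yellow, and is the larger of those in its own colour.

How it is judged:
On the way, in this order (a step that is already met when the one before it is completed fails the run):
1. both snap tabs are squeezed in, by 4.5 mm or more, while the guard still sits on the fixture (value of joint each of tab_left, tab_right above 0.0045 m and distance between guard_base and slot_mid below 0.008 m), for 0.1 s.
2. the guard is brought down onto the jig plate while still held: flat, its underside within 8 mm of the plate's top (z of guard_base in the frame of plate_top below 0.008 m and x of guard_base in the frame of plate_top between -0.045 and 0.045 m and y of guard_base in the frame of plate_top between -0.08 and 0.08 m and angle between guard_base's own z axis and vertical below 0.2 rad and contact force between the fingers and guard above 0.3 N), for 0.04 s.
3. the scrap has been driven out of the slot's open end and lies in the catch tray (x of scrap_center in the frame of tray_floor between -0.046 and 0.046 m and y of scrap_center in the frame of tray_floor between -0.033 and 0.033 m and z of scrap_center in the frame of tray_floor below 0.022 m), for 0.2 s.
At the end, for the whole second after the job is handed in: Guard flat, right way up on the jig plate (middle within 45 mm across, 80 mm along, tilt < 0.1 rad), scrap lying in the catch tray, scraper upright in its pocket (tip within 12 mm, under 9 mm above the bench), released; no bystander moved 20 mm (all of step 3 and z of guard_base in the frame of plate_top between -0.004 and 0.004 m and x of guard_base in the frame of plate_top between -0.045 and 0.045 m and y of guard_base in the frame of plate_top between -0.08 and 0.08 m and angle between guard_base's own z axis and vertical below 0.1 rad and horizontal distance between scraper_tip and stand below 0.012 m and height (world z) of scraper_tip below 0.009 m and angle between scraper_tip's own z axis and vertical below 0.15 rad and distance of each of flux_bottle, tape_measure, solder_bobbin, stop_block from where it was at the start of the episode below 0.02 m); the robot touches nothing.
It fails at once if a bystander is shifted by 20 mm or more or knocked over (distance of any of flux_bottle, tape_measure, solder_bobbin, stop_block from where it was at the start of the episode above 0.02 m or angle between any of flux_bottle, tape_measure, solder_bobbin, stop_block's own z axis and vertical above 0.5 rad).
It also fails if it takes over 61 s, if anything falls off the work surface, if the arm or the gripper's body presses on something with over 40 N, if the wrist force passes 120 N, or if a joint passes its speed limit or range.

### The arm

A 6-joint arm with a two-finger parallel gripper is mounted at the origin on the work surface; the furniture and walls round the work are solid. World frame = base frame: x ahead of the robot, y to its left, z up, the work surface at z = 0. Lengths are in m, angles in rad, forces in N, time in s.
With the tool pointing down it reaches from about 0.3 to 0.775 m from the base axis. Payload 14.6 kg.
Tool frame: the origin (TCP) lies at the very end of the fingers, on their centre line; the grasp point (between the pads) lies 19 mm behind it; z points along the fingers, y is the line along which they close (so a half turn about z gives the same grasp; the last joint's range is limited). The gripper opens to 94 mm and grips with 3 to 60 N. Pads are 16 mm wide; open, the fingers measure 119 mm over their backs; the gripper's body (75 mm by 177 mm) begins 78 mm behind the grasp point.
Start: joints at [1.049, 0.3, 1.521, -0, 1.321, -0.067], TCP at [0.242, 0.494, 0.205] pointing down, gripper open.
Joint ranges: [-3.03, 3.03], [-0.79, 2.21], [0.23, 2.52], [-1.04, 4.18], [0, 3.07], [-2.55, 2.55]. Speed limits (rad/s): [2.22, 2.22, 2.57, 3.14, 3.14, 3.14].

### API

Orientations are given as [roll, pitch, yaw] about the fixed x, y, z axes, in that order (R = Rz(yaw) Ry(pitch) Rx(roll)).
In Python, from station import ctrl gives the robot as it stands.
- The arm moves only by the tool carry_out, never from a script. Its argument "motion" is text: rows parted by semicolons, each of 7 numbers parted by spaces: the shift along the world's x, y, z in m, then the turn, a rotation vector about the world's x, y, z in degrees, then the closure in counts, from 0 (fully open) to 255 (shut). In form: dx dy dz wx wy wz hand; .... A call has 1 to 20 rows; each row shifts and turns the commanded pose from where the row before left it; what a row does not reach is not made up. A row lasts 1/12 s, in which the tool goes at most 41.7 mm and 7.16 degrees, less where a joint would pass 70% of its speed; a pose out of reach is approached as far as the arm can. A call is refused whole if a number of a shift passes 0.0417 or a number of a turn 7.16, either way. A call with a gripper value outside its range is refused whole. The fingers move at their own pace and stop on an object; "grip_force" is the grip in N (left out, the last holds). Time passes only in rows, so rows that do not move let the fingers close. It gives the time, the measured TCP pose, the force, the opening and the grip force at its end, in the units of the state.
- ctrl.get_obs(): the state, without advancing time (a new reading comes with each control period).
- ctrl.camera(name): name is "scene" or "top" or "wrist"; returns a dict with "pixels" (400x640x3 uint8, red, green, blue), "range_z" (400x640 float32, m along the optical axis (not along the pixel's ray), 0 where there is no reading), "K" (3x3 intrinsics, pixels), "position" and "attitude" of the camera in the world. Camera axes: x right, y up, looking along -z (the intrinsics and any distortion apply to the point x, -y, -z); pixel columns grow to the right and rows downward; lengths in m; the calibration is good to about 2 mm. A picture is of the moment at which its call begins.
- ctrl.hand_in(): hands the job in; it is judged then, once.
The state is a dict: "time_s": time; "qpos": joint angles; "joint_vel": joint speeds; "tau": joint torques, N m; "ee_pos": TCP position; "eef_rot": TCP orientation; "force": force on the tool from outside, world axes, zero at the start; "moment": the same for the moment, N m; "grip_width": finger opening in m; "grip_force": force on a finger pad.
Only numpy, scipy, OpenCV 4.12 (cv2) and the standard library are available. Lean on these libraries where they do the work, as an engineer would, in place of code of your own. Each camera call takes 0.05 s, during which the arm holds its last target. There are 200 camera calls.

## Working session

There is one attempt and no reset: what is moved stays moved. The work goes in short steps, Python scripts to look and compute and a tool call to move; the robot and the scene stay as the last step left them, time stands still between calls to the robot, and variables do not carry over. Pictures are saved under pics/ and viewed, at most 10 in all, crops included, and the job is handed in when it is done.

Besides the shell and the picture viewer there is one more tool, called after ">>>" in YAML: its name, and indented under it one key for each argument. carry_out: Moves the arm, as the interface text tells. Its arguments: {"type":"object","properties":{"motion":{"type":"string"},"grip_force":{"type":"number"}},"required":["motion"]}

```bash
ls; mkdir -p pics; cat > h.py <<'E'
import numpy as np,cv2
from station import ctrl
from scipy.spatial.transform import Rotation as R
def cam(n):
    c=ctrl.camera(n); return c
def att(c):
    a=np.array(c["attitude"],float)
    return a if a.shape==(3,3) else (R.from_euler('xyz',a).as_matrix() if a.size==3 else None)
def cloud(c):
    z=c["range_z"];K=np.array(c["K"]);v,u=np.mgrid[:z.shape[0],:z.shape[1]]
    P=np.stack([(u-K[0,2])/K[0,0]*z,-(v-K[1,2])/K[1,1]*z,-z],-1)
    W=P@att(c).T+np.array(c["position"]); W[z==0]=np.nan; return W
E
python3 - <<'E'
from h import *
for n in ("scene","top"):
    c=cam(n); cv2.imwrite(f"pics/{n}0.png",c["pixels"][:,:,::-1]); np.savez(f"{n}0.npz",px=c["pixels"],W=cloud(c))
    print(n,c["K"],c["position"],c["attitude"],[k for k in c])
print(ctrl.get_obs())
E
```

```text
pics
scene [[412.00268963   0.         321.98576705]
 [  0.         412.00268963 203.33044499]
 [  0.           0.           1.        ]] [ 0.20016788 -0.67711358  0.48813832] [ 1.11242911 -0.02075943 -0.51294799] ['pixels', 'range_z', 'K', 'position', 'attitude']
top [[519.43991681   0.         316.25179945]
 [  0.         519.43991681 194.86329888]
 [  0.           0.           1.        ]] [0.47299274 0.03396442 1.25772309] [ 0.11880006  0.00171913 -1.59487699] ['pixels', 'range_z', 'K', 'position', 'attitude']
{'time_s': 0.1, 'qpos': array([ 1.04940533e+00,  3.00382104e-01,  1.52148040e+00, -1.10379065e-05,
        1.32068125e+00, -6.66249859e-02]), 'joint_vel': array([-0.00148133, -0.00032327, -0.00388157, -0.00098995, -0.00209628,
        0.00182945]), 'tau': array([ 1.90926003e-03, -5.32639432e+01, -3.53286052e+01,  7.09711318e-02,
        2.34627194e-02, -3.71747637e-05]), 'ee_pos': array([0.24149916, 0.49390508, 0.20497773]), 'eef_rot': array([-3.14064295e+00, -5.26522702e-05,  2.68682936e+00]), 'force': array([ 0.49043296,  0.36648741, -0.43866883]), 'moment': array([ 0.04397026, -0.02268342, -0.00779132]), 'grip_force': 0.0, 'grip_width': 0.09397575381853104}
```

View pics/scene0.png

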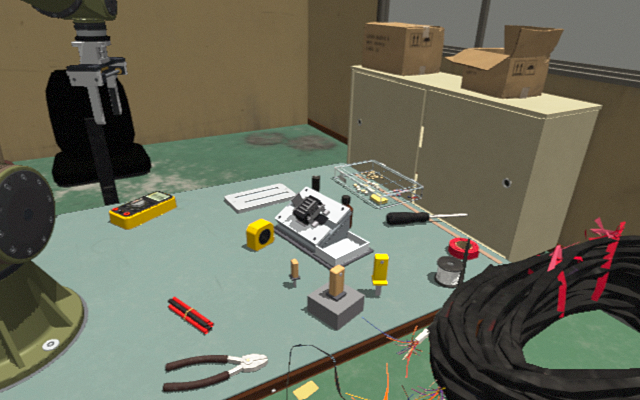

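View pics/top0.png

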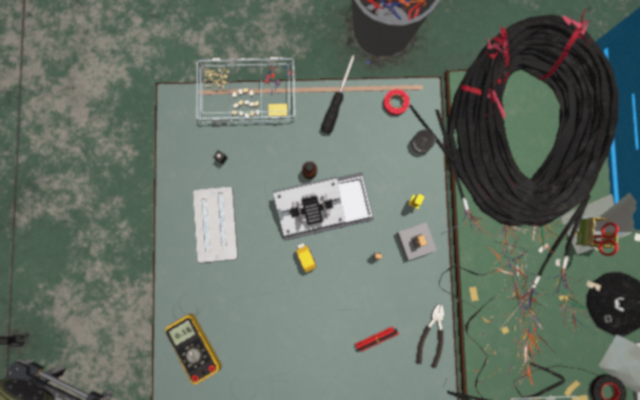

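The candidates for the scraper, in scene pixels, are the wooden handle in the grey stand (337,280), the small wooden one (295,270) and the yellow one (380,270). By the description I choose the larger wooden one, in the stand. In the top view the guard is at (313,208), the plate at (214,224), the stand at (418,240), the tape at (305,257) and the bottle at (310,170). I'll measure these now and check the choice in a crop.

```bash
python3 - <<'E'
from h import *
d=np.load("top0.npz");W=d["W"];px=d["px"].astype(int)
def reg(u0,u1,v0,v1): return W[v0:v1,u0:u1].reshape(-1,3),px[v0:v1,u0:u1].reshape(-1,3)
def rect(P,n):
    r=cv2.minAreaRect(P[:,:2].astype(np.float32)*1000); print(n,np.round(r[0],1),np.round(r[1],1),round(r[2],1),"z",np.round(np.nanpercentile(P[:,2],[5,50,95])*1000,1),len(P))
b,_=reg(330,350,300,320);print("bench z",np.nanmedian(b[:,2]))
P,c=reg(185,245,180,270);rect(P[P[:,2]>.007],"plate")
P,c=reg(392,445,218,268);rect(P[(P[:,2]>.027)&(P[:,2]<.038)],"stand");rect(P[P[:,2]>.07],"handle")
P,c=reg(265,380,165,245)
m=(P[:,2]>.005)&(c.sum(1)>240);rect(P[m],"fixture")
P2=P[m&(P[:,2]>.03)]
best=None;rng=np.random.default_rng(0)
for i in range(400):
    q=P2[rng.choice(len(P2),3,False)];n=np.cross(q[1]-q[0],q[2]-q[0]);n/=np.linalg.norm(n)+1e-12;n*=np.sign(n[2])
    k=abs((P2-q[0])@n)<.003
    if best is None or k.sum()>best.sum(): best=k
F=P2[best];o=F.mean(0);n=np.linalg.svd(F-o)[2][2];n*=np.sign(n[2]);print("face n",n,"tilt",np.degrees(np.arccos(n[2])),"yaw",np.degrees(np.arctan2(-n[1],-n[0])),"inl",best.sum(),"of",len(P2))
x=np.array([-n[0],-n[1],0]);x/=np.linalg.norm(x);y=np.cross([0,0,1],x);up=np.cross(y,n)
A=np.c_[(F-o)@up,(F-o)@y];r=cv2.minAreaRect((A*1000).astype(np.float32));print("face rect",r,"o",o)
lo,hi=np.percentile(A,[.5,99.5],axis=0);ctr=o+up*(lo+hi)[0]/2+y*(lo+hi)[1]/2;print("ctr",ctr,"ext",(hi-lo),"up",up,"y",y)
Q=P-o;h=Q@n;k=(h>.015)&(c.sum(1)<200)&(h<.06);G=np.c_[Q@up,Q@y,h][k]*1000
r=cv2.minAreaRect(G[:,:2].astype(np.float32));print("guard",r,np.percentile(h[k],[5,50,95]))
for a,bb in((.02,.032),(.038,.055)):
    kk=(h>a)&(h<bb);g=np.c_[Q@up,Q@y][kk]*1000;print(a,kk.sum(),np.percentile(g,[2,50,98],axis=0).round(1))
for nm,r_ in dict(bottle=(300,320,160,182),tape=(293,317,242,273),yel=(405,427,192,212),small=(368,385,250,263),bob=(405,435,128,158),stop=(210,230,148,167)).items():
    P,c=reg(*r_);rect(P[P[:,2]>.015],nm)
a=cv2.imread("pics/top0.png");s=cv2.imread("pics/scene0.png")
cv2.imwrite("pics/crop1.png",np.hstack([cv2.resize(a[160:250,265:385],None,fx=3.3,fy=3.3,interpolation=2)[:297,:396],cv2.resize(s[235:334,270:402],(396,297),interpolation=2)]))
E
```

```text
bench z -6.89192851682785e-05
plate [558.1 281.9] [130.9 192.8] 89.0 z [ 8.  12.  16.2] 2730
stand [ 505.6 -201.7] [69.9 71.1] 17.4 z [30.3 34.1 37.3] 721
handle [ 505.8 -201.7] [23.2 16.5] 18.1 z [76.4 89.3 92.8] 89
fixture [599.4  18.2] [276.  192.8] 88.4 z [ 6.2 41.1 84.7] 4030
face n [-0.48289085 -0.10002174  0.86994947] tilt 29.547232226888834 yaw 11.702258096836665 inl 1512 of 2471
face rect ((-5.446815490722656, -31.655723571777344), (211.585693359375, 112.04640197753906), 89.78886413574219) o [0.59337308 0.0495365  0.06112987]
ctr [0.58890371 0.04758653 0.05842482] ext [0.10979952 0.14918517] up [0.85186741 0.17644827 0.49314088] y [-0.20282589  0.97921482  0.        ]
guard ((-4.65019416809082, -2.319904327392578), (50.40597152709961, 64.51197052001953), 66.35413360595703) [0.01903632 0.02716904 0.03072126]
0.02 449 [[-34.7 -30.5]
 [ -3.8  -3.8]
 [ 22.8  22.7]]
0.038 50 [[-20.  -34.2]
 [ -5.3  22.4]
 [  5.6  26.7]]
bottle [671.4  46.5] [55.  36.5] 6.9 z [29.1 53.8 82.1] 232
tape [474.3  60.6] [64.3 29.7] 23.4 z [43.9 54.9 59.4] 320
yel [ 598.5 -200.9] [25.8 26.7] 64.0 z [33.9 77.  88.4] 159
small [ 472.9 -105.9] [17.1 16.5] 88.1 z [22.9 53.3 59.4] 61
bob [ 747.8 -228.5] [49.9 52.4] 89.8 z [25.4 39.7 44. ] 371
stop [719.  261.8] [22.7 22.2] 55.3 z [22.3 41.2 46.3] 112
```

View pics/crop1.png

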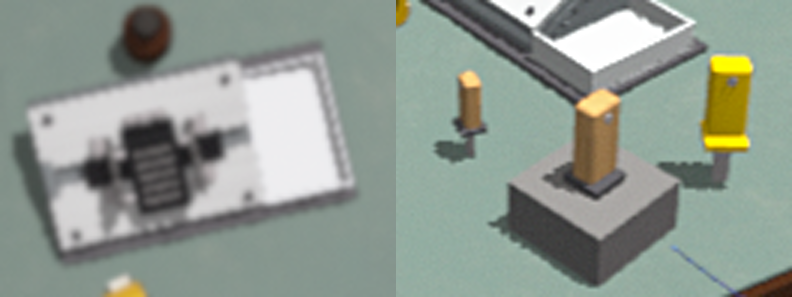

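The top crop shows the guard with its tabs at about crop (98,172) and (208,145), and the open end and tray on the right. The scene crop shows the larger wooden handle in the grey stand at (595,140). The small wooden one and the yellow one are decoys, so the choice holds. Moving now.

>>> carry_out:
  motion: "0.0104 -0.0222 0.0048 0 0 -7.1 0;0.0104 -0.0222 0.0048 0 0 -7.1 0;0.0104 -0.0222 0.0048 0 0 -7.1 0;0.0104 -0.0222 0.0048 0 0 -7.1 0;0.0104 -0.0222 0.0048 0 0 -7.1 0;0.0104 -0.0222 0.0048 0 0 -7.1 0;0.0104 -0.0222 0.0048 0 0 -7.1 0;0.0104 -0.0222 0.0048 0 0 -7.1 0;0.0104 -0.0222 0.0048 0 0 -7.1 0;0.0104 -0.0222 0.0048 0 0 -7.1 0;0.0104 -0.0222 0.0048 0 0 -7.1 0;0.0104 -0.0222 0.0048 0 0 -7.1 0;0.0104 -0.0222 0.0048 0 0 -7.1 0;0.0104 -0.0222 0.0048 0 0 -7.1 0;0.0104 -0.0222 0.0048 0 0 -7.1 0;0.0104 -0.0222 0.0048 0 0 -7.1 0;0.0104 -0.0222 0.0048 0 0 -7.1 0;0.0104 -0.0222 0.0048 0 0 -7.1 0;0.0104 -0.0222 0.0048 0 0 -7.1 0;0.0104 -0.0222 0.0048 0 0 -7.1 0"
  grip_force: 30

```text
time_s: 1.77
ee_pos: [0.4498, 0.0489, 0.3015]
eef_rot: [-3.141, 0.0, 0.202]
force: [0.5, 0.8, 0.4]
grip_width: 0.0939
grip_force: 0.0
```

>>> carry_out:
  motion: "0.0147 -0.003 -0.022 1.2 -5.8 0 0;0.0147 -0.003 -0.022 1.2 -5.8 0 0;0.0147 -0.003 -0.022 1.2 -5.8 0 0;0.0147 -0.003 -0.022 1.2 -5.8 0 0;0.0147 -0.003 -0.022 1.2 -5.8 0 0;0 0 0 0 0 0 0;0 0 0 0 0 0 0"

```text
time_s: 2.35
ee_pos: [0.5219, 0.035, 0.1907]
eef_rot: [3.141, -0.511, 0.208]
force: [0.9, 0.2, 0.4]
grip_width: 0.0942
grip_force: 0.0
```

```bash
cat >> h.py <<'E'
def tool():
    o=ctrl.get_obs(); return np.array(o["ee_pos"]),R.from_euler('xyz',o["eef_rot"])
E
python3 - <<'E'
from h import *
p,r=tool();print(p,r.as_matrix().round(3),ctrl.get_obs()["qpos"])
c=cam("wrist");print(c["K"],c["position"],c["attitude"])
W=cloud(c);np.savez("w1.npz",px=c["pixels"],W=W);cv2.imwrite("pics/w1.png",c["pixels"][:,:,::-1])
E
```

```text
[0.52190048 0.03502669 0.19070723] [[ 0.854  0.206  0.478]
 [ 0.18  -0.979  0.1  ]
 [ 0.489  0.001 -0.872]] [-0.07323505 -0.00430109  1.9919622   0.21859099  0.67163983  1.15172925]
[[329.93994758   0.         314.98607043]
 [  0.         329.93994758 196.76345102]
 [  0.           0.           1.        ]] [0.49760756 0.03052098 0.38246732] [ 2.64469417e-01 -7.91573746e-04 -1.36280325e+00]
```

View pics/w1.png

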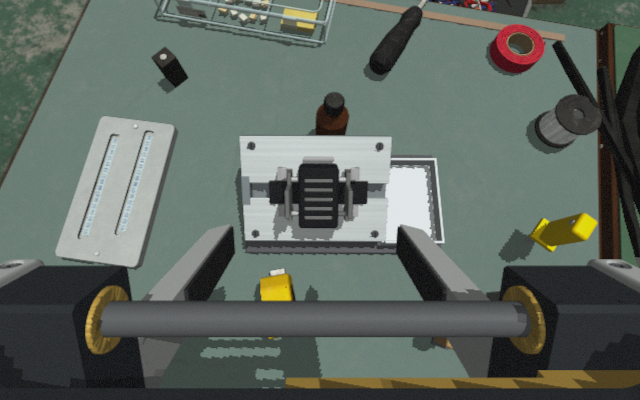

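The wrist view shows the face corners at about (241,136), (391,136) and (394,241). The guard body is at (319,195) with tabs at (287,193) and (351,193), and the plate is at (115,190).

```bash
python3 - <<'E'
from h import *
d=np.load("w1.npz");W=d["W"];px=d["px"].astype(int)
def ran(P,t=.0015):
    rng=np.random.default_rng(0);best=None
    for i in range(300):
        q=P[rng.choice(len(P),3,False)];n=np.cross(q[1]-q[0],q[2]-q[0]);n/=np.linalg.norm(n)+1e-12
        k=abs((P-q[0])@n)<t
        if best is None or k.sum()>best.sum():best=k
    F=P[best];o=F.mean(0);n=np.linalg.svd(F-o,full_matrices=False)[2][2];return o,n*np.sign(n[2]),best
S=W[125:250,228:402].reshape(-1,3);C=px[125:250,228:402].reshape(-1,3);g=~np.isnan(S[:,0]);S=S[g];C=C[g]
b=(C.min(1)>130)
o,n,_=ran(S[b]);x=np.r_[-n[:2],0];x/=np.linalg.norm(x);y=np.cross([0,0,1],x)
print("n",n,"tilt",np.degrees(np.arccos(n[2])),"yaw",np.degrees(np.arctan2(x[1],x[0])))
up=np.cross(y,n);Q=np.c_[(S-o)@up,(S-o)@y,(S-o)@n]*1000
f=(abs(Q[:,2])<2.5)&(C.min(1)>60);r=cv2.minAreaRect(Q[f][:,:2].astype(np.float32));lo,hi=np.percentile(Q[f][:,:2],[.7,99.3],axis=0)
print("face rect",r,lo,hi);ctr=(lo+hi)/2
for a,bb in((14,24),(24,32),(34,44),(44,56)):
    k=(Q[:,2]>a)&(Q[:,2]<bb)&(abs(Q[:,0]-ctr[0])<50)&(abs(Q[:,1]-ctr[1])<45);t=Q[k]-np.r_[ctr,0];print(a,k.sum(),"lo/med/hi rel ctr\n",np.percentile(t,[2,50,98],axis=0).round(1))
    if a==44:
        for s in(1,-1):
            u=t[t[:,1]*s>0];print("pad",s,len(u),np.percentile(u,[3,50,97],axis=0).round(1).tolist())
cw=o+up*ctr[0]/1e3+y*ctr[1]/1e3;print("ctr world",cw)
# slot strip: dark pixels in face band
k=(Q[:,2]<-3)&(abs(Q[:,1]-ctr[1])<72)&(abs(Q[:,0]-ctr[0])<25)&(Q[:,2]>-25);t=Q[k]-np.r_[ctr,0];print("slot",k.sum(),np.percentile(t,[2,50,98],axis=0).round(1))
P=W[110:270,50:180].reshape(-1,3);c=px[110:270,50:180].reshape(-1,3);m=(P[:,2]>.006)&(P[:,2]<.02)&(c.min(1)>90);o2=P[m]
lab=cv2.minAreaRect(o2[:,:2].astype(np.float32)*1000);print("plate",lab,np.median(o2[:,2]))
E
```

```text
n [-0.48989482 -0.10145677  0.86585772] tilt 30.01920952949899 yaw 11.70049701654577
face rect ((-11.32449722290039, -4.964973449707031), (162.06056213378906, 112.0771255493164), 89.88671112060547) [-64.8189721  -73.45978039] [44.45799535 74.92273666]
14 427 lo/med/hi rel ctr
 [[-23.6 -32.6  14.7]
 [ 15.4  -3.3  21.5]
 [ 28.9  26.8  23.7]]
24 2496 lo/med/hi rel ctr
 [[-28.6 -21.8  25.2]
 [  0.5  -3.2  28. ]
 [ 27.8  15.7  29.9]]
34 86 lo/med/hi rel ctr
 [[-12.3 -33.6  34.3]
 [  4.7 -28.9  39.6]
 [ 11.8  26.7  43.6]]
44 282 lo/med/hi rel ctr
 [[-13.4 -33.1  44.8]
 [ -0.6 -28.9  47.9]
 [ 11.6  26.9  49.2]]
pad 1 139 [[-13.2, 23.1, 46.4], [-0.6, 25.0, 47.8], [11.1, 26.9, 48.9]]
pad -1 143 [[-12.8, -33.4, 44.9], [-0.6, -30.8, 48.0], [11.3, -29.0, 49.2]]
ctr world [0.59005266 0.0503084  0.05852837]
slot 515 [[-10.3 -71.4 -15.5]
 [ -3.   50.7 -14. ]
 [  4.8  67.1  -3.8]]
plate ((560.2910766601562, 280.5024108886719), (175.1803741455078, 96.7435531616211), 4.115903377532959) 0.012705568500657516
```

>>> carry_out:
  motion: "-0.0051 -0.0041 -0.0034 0 -0.8 0 0;0.0082 0.0017 -0.0145 0 0 0 0;0.0082 0.0017 -0.0145 0 0 0 0;0.0082 0.0017 -0.0145 0 0 0 0;0.0082 0.0017 -0.0145 0 0 0 0;0.0082 0.0017 -0.0145 0 0 0 0;0.0082 0.0017 -0.0145 0 0 0 0;0.0082 0.0017 -0.0145 0 0 0 0;0.0074 0.0015 -0.0131 0 0 0 0;0 0 0 0 0 0 0;0 0 0 0 0 0 0"

```text
time_s: 3.32
ee_pos: [0.5833, 0.0451, 0.0744]
eef_rot: [3.137, -0.529, 0.212]
force: [-0.1, -0.4, -0.1]
grip_width: 0.0939
grip_force: 0.0
```

```bash
python3 - <<'E'
from h import *
p,r=tool();print(p,r.as_matrix().round(3))
c=cam("scene");a=c["pixels"][:,:,::-1];w=cam("wrist")["pixels"][:,:,::-1]
cv2.imwrite("pics/g1.png",np.hstack([cv2.resize(a[160:280,250:410],(400,300),interpolation=2),cv2.resize(w[120:270,220:420],(400,300),interpolation=2)]))
E
```

```text
[0.5832792  0.04513463 0.07438173] [[ 0.844  0.208  0.494]
 [ 0.182 -0.978  0.101]
 [ 0.505  0.004 -0.863]]
```

View pics/g1.png

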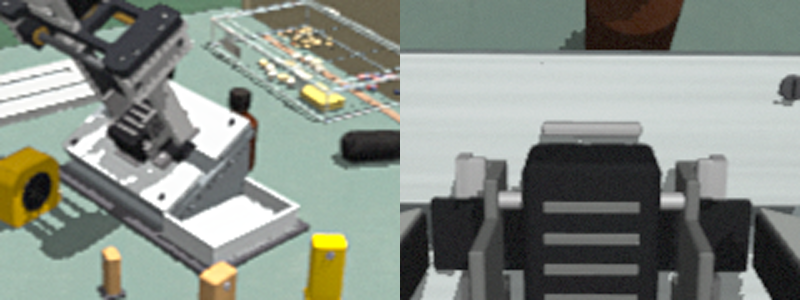

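Guard sits midway between the fingers (right crop, centre near (592,220), fingers at about 430 and 755). Squeezing.

>>> carry_out:
  motion: "0 0 0 0 0 0 180;0 0 0 0 0 0 180;0 0 0 0 0 0 180;0 0 0 0 0 0 180;0 0 0 0 0 0 180;0 0 0 0 0 0 180;0 0 0 0 0 0 180;0 0 0 0 0 0 180;0 0 0 0 0 0 180;0 0 0 0 0 0 180"
  grip_force: 30

```text
time_s: 4.25
ee_pos: [0.5828, 0.0444, 0.0736]
eef_rot: [3.136, -0.531, 0.211]
force: [-4.6, 0.5, 5.4]
grip_width: 0.0468
grip_force: 30.0
```

>>> carry_out:
  motion: "-0.0025 -0.0005 0.0043 0 0 0 180;-0.0025 -0.0005 0.0043 0 0 0 180;-0.0025 -0.0005 0.0043 0 0 0 180;-0.0025 -0.0005 0.0043 0 0 0 180;-0.005 -0.001 0.0087 0 0 0 180;-0.01 -0.002 0.0174 0 0 0 180;-0.01 -0.002 0.0174 0 0 0 180;-0.01 -0.002 0.0174 0 0 0 180;-0.01 -0.002 0.0174 0 0 0 180;0 0 0 0 0 0 180;0 0 0 0 0 0 180"

```text
time_s: 5.17
ee_pos: [0.5279, 0.0333, 0.1697]
eef_rot: [3.135, -0.532, 0.211]
force: [0.6, 0.6, -1.0]
grip_width: 0.0463
grip_force: 30.0
```

```bash
python3 - <<'E'
from h import *
p,r=tool();print(p,r.as_matrix().round(3),ctrl.get_obs()["qpos"])
t=cam("top");c=cam("scene");a=c["pixels"][:,:,::-1];w=cam("wrist");np.savez("w2.npz",px=w["pixels"],W=cloud(w))
cv2.imwrite("pics/g2.png",np.hstack([cv2.resize(a[120:270,220:420],(400,300),interpolation=2),cv2.resize(w["pixels"][:,:,::-1][120:300,200:440],(400,300),interpolation=2)]))
E
```

```text
[0.52788331 0.03327617 0.16967568] [[ 0.843  0.206  0.498]
 [ 0.18  -0.979  0.1  ]
 [ 0.508  0.006 -0.862]] [-0.07728751  0.03094733  2.01829866  0.25012907  0.591157    1.11195748]
```

View pics/g2.png

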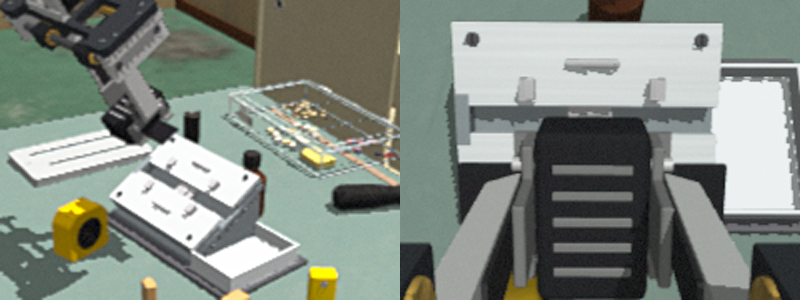

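Guard is free: the left crop shows the bare fixture with the guard held, and the right crop shows the guard between the fingers at about (592,215). The plate's long axis runs along world x at about 4°, so I'll untilt and turn the guard on the way there.

>>> carry_out:
  motion: "0 0.003 0.002 -1.2 5.98 0 180;0 0.003 0.002 -1.2 5.98 0 180;0 0.003 0.002 -1.2 5.98 0 180;0 0.003 0.002 -1.2 5.98 0 180;0 0.003 0.002 -1.2 5.98 0 180;0.0027 0.0194 0 0 0 6.85 180;0.0027 0.0194 0 0 0 6.85 180;0.0027 0.0194 0 0 0 6.85 180;0.0027 0.0194 0 0 0 6.85 180;0.0027 0.0194 0 0 0 6.85 180;0.0027 0.0194 0 0 0 6.85 180;0.0027 0.0194 0 0 0 6.85 180;0.0027 0.0194 0 0 0 6.85 180;0.0027 0.0194 0 0 0 6.85 180;0.0027 0.0194 0 0 0 6.85 180;0.0027 0.0194 0 0 0 6.85 180;0.0027 0.0194 0 0 0 6.85 180;0 0 -0.02 0 0 0 180;0 0 -0.02 0 0 0 180;0 0 -0.02 0 0 0 180"

```text
time_s: 6.98
ee_pos: [0.5599, 0.2817, 0.1163]
eef_rot: [-3.139, 0.002, 1.645]
force: [0.2, 0.2, -1.3]
grip_width: 0.0466
grip_force: 30.0
```

```bash
python3 - <<'E'
from h import *
p,r=tool();print(p,r.as_matrix().round(3),ctrl.get_obs()["qpos"])
t=np.load("w2.npz");W=t["W"];px=t["px"].astype(int).min(2)
# slot content: view depth of slot floor / scrap from earlier (w2): partial
c=cam("wrist");V=cloud(c);cv2.imwrite("pics/w3.png",c["pixels"][:,:,::-1])
s=cam("scene");np.savez("s3.npz",px=s["pixels"],W=cloud(s));cv2.imwrite("pics/s3.png",s["pixels"][:,:,::-1])
t=cam("top");np.savez("t3.npz",px=t["pixels"],W=cloud(t))
E
```

```text
[0.55988296 0.28168003 0.11633383] [[-0.074  0.997 -0.002]
 [ 0.997  0.074 -0.002]
 [-0.002 -0.002 -1.   ]] [ 4.08237805e-01  5.50691983e-01  1.37960734e+00 -1.32997379e-03
  1.21417419e+00  3.34851195e-01]
```

View pics/s3.png

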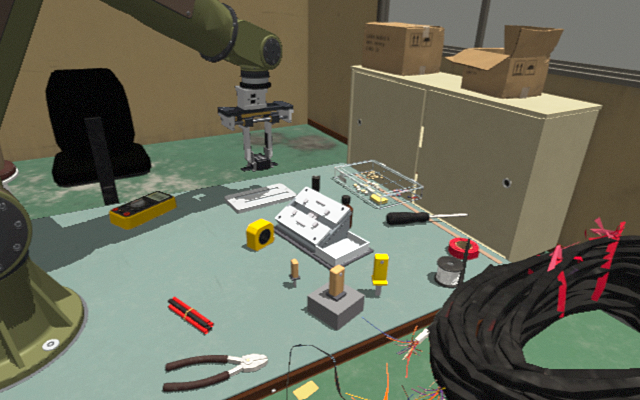

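Scene view: the guard is held above the plate at pixel (262,158), and the plate and bystanders are undisturbed. Lowering it.

>>> carry_out:
  motion: "0 0 -0.02 0 0 0 180;0 0 -0.02 0 0 0 180;0 0 -0.016 0 0 0 180;0 0 -0.01 0 0 0 180;0 0 -0.007 0 0 0 180;0 0 -0.005 0 0 0 180;0 0 0 0 0 0 180;0 0 0 0 0 0 180"

```text
time_s: 7.8
ee_pos: [0.5606, 0.2814, 0.0417]
eef_rot: [3.141, 0.001, 1.644]
force: [-1.5, -1.0, -2.1]
grip_width: 0.0461
grip_force: 30.0
```

>>> carry_out:
  motion: "0 0 -0.002 0 0 0 180;0 0 -0.002 0 0 0 180;0 0 -0.001 0 0 0 180;0 0 0 0 0 0 180;0 0 0 0 0 0 180"

```text
time_s: 8.22
ee_pos: [0.5602, 0.2812, 0.036]
eef_rot: [-3.141, 0.002, 1.644]
force: [-0.1, 0.3, -1.1]
grip_width: 0.0466
grip_force: 30.0
```

>>> carry_out:
  motion: "0 0 -0.0015 0 0 0 180;0 0 -0.0015 0 0 0 180;0 0 -0.001 0 0 0 180;0 0 0 0 0 0 180;0 0 0 0 0 0 180"

```text
time_s: 8.63
ee_pos: [0.5602, 0.2812, 0.0318]
eef_rot: [-3.141, 0.002, 1.644]
force: [-0.6, -0.2, -1.3]
grip_width: 0.0465
grip_force: 30.0
```

>>> carry_out:
  motion: "0 0 -0.001 0 0 0 180;0 0 -0.001 0 0 0 180;0 0 0 0 0 0 180;0 0 0 0 0 0 180"

```text
time_s: 8.97
ee_pos: [0.5602, 0.2812, 0.0299]
eef_rot: [-3.141, 0.002, 1.644]
force: [0.8, -0.8, -0.9]
grip_width: 0.0465
grip_force: 30.0
```

>>> carry_out:
  motion: "0 0 -0.001 0 0 0 180;0 0 -0.001 0 0 0 180;0 0 0 0 0 0 180;0 0 0 0 0 0 180"

```text
time_s: 9.3
ee_pos: [0.5604, 0.2812, 0.0292]
eef_rot: [3.141, 0.002, 1.644]
force: [-5.4, -3.7, 10.2]
grip_width: 0.0463
grip_force: 30.0
```

Contact with the plate. Releasing and rising.

>>> carry_out:
  motion: "0 0 0.0007 0 0 0 120;0 0 0 0 0 0 90;0 0 0 0 0 0 50;0 0 0 0 0 0 0;0 0 0 0 0 0 0;0 0 0 0 0 0 0;0 0 0 0 0 0 0"

```text
time_s: 9.88
ee_pos: [0.5601, 0.2812, 0.0285]
eef_rot: [-3.141, 0.002, 1.644]
force: [-1.1, 0.5, -0.6]
grip_width: 0.0865
grip_force: 0.0
```

>>> carry_out:
  motion: "0 0 0.02 0 0 0 0;0 0 0.03 0 0 0 0;0 0 0.04 0 0 0 0;0 0 0.04 0 0 0 0;0 0 0.04 0 0 0 0;0 -0.02 0 0 0 -6.9 0;0 -0.02 0 0 0 -6.9 0;0 -0.02 0 0 0 -6.9 0;0 -0.02 0 0 0 -6.9 0;0 -0.02 0 0 0 -6.9 0;0 -0.02 0 0 0 -6.9 0;0 -0.02 0 0 0 -6.9 0;0 -0.02 0 0 0 -6.9 0;0 -0.02 0 0 0 -6.9 0;0 -0.02 0 0 0 -6.9 0;0 -0.02 0 0 0 -6.9 0;0 -0.02 0 0 0 0 0"

```text
time_s: 11.3
ee_pos: [0.5601, 0.0402, 0.1986]
eef_rot: [-3.141, 0.002, 0.311]
force: [1.4, -0.5, 0.4]
grip_width: 0.0942
grip_force: 0.0
```

```bash
python3 - <<'E'
from h import *
p,r=tool();print(p,r.as_matrix().round(3),ctrl.get_obs()["qpos"])
w=cam("wrist");np.savez("w4.npz",px=w["pixels"],W=cloud(w));cv2.imwrite("pics/w4.png",w["pixels"][:,:,::-1])
t=cam("top");Wt=cloud(t);np.savez("t4.npz",px=t["pixels"],W=Wt)
# scrap depth in slot: fixture frame
n=np.array([-.49,-.1014,.866]);y=np.array([-.2028,.9792,0]);up=np.cross(y,n);sm=np.array([.5899,.0460,.0583])
for nm,W in(("top3",np.load("t3.npz")["W"]),("wrist4",cloud(w)),("top4",Wt)):
    Q=(W.reshape(-1,3)-sm);Q=np.c_[Q@up,Q@y,Q@n]*1000
    print(nm)
    for yy in range(-72,76,6):
        k=(abs(Q[:,0])<5)&(abs(Q[:,1]-yy)<3)&(abs(Q[:,2])<30);print((yy,int(k.sum()),round(float(np.median(Q[k,2])),1) if k.any() else None),end=" ")
    print()
P=Wt[180:270,185:245].reshape(-1,3);G=P[P[:,2]>.034];print("guard top",cv2.minAreaRect(G[:,:2].astype(np.float32)*1000),np.percentile(G[:,2],[5,50,95]))
E
```

```text
[0.56006298 0.04023085 0.198612  ] [[ 0.952  0.306 -0.002]
 [ 0.306 -0.952  0.   ]
 [-0.002 -0.001 -1.   ]] [6.43976981e-03 3.32054125e-01 1.49498247e+00 8.91968450e-05
 1.31638783e+00 1.26638812e+00]
top3
(-72, 4, -14.2) (-66, 5, -14.2) (-60, 6, -15.7) (-54, 5, -14.9) (-48, 6, -12.8) (-42, 7, -13.5) (-36, 6, -15.3) (-30, 5, -16.1) (-24, 6, -11.6) (-18, 4, -11.8) (-12, 8, -6.9) (-6, 11, -5.2) (0, 13, -2.4) (6, 11, -3.8) (12, 6, -7.8) (18, 6, -13.5) (24, 6, -13.1) (30, 6, -13.4) (36, 5, -15.7) (42, 6, -13.2) (48, 4, -13.0) (54, 8, -12.5) (60, 6, -13.0) (66, 6, -14.3) (72, 12, -1.7) 
wrist4
(-72, 3, -15.2) (-66, 20, -14.4) (-60, 16, -14.7) (-54, 21, -14.6) (-48, 17, -14.3) (-42, 15, -14.7) (-36, 14, -14.4) (-30, 17, -14.2) (-24, 17, -14.6) (-18, 22, -14.4) (-12, 22, -11.0) (-6, 49, -7.2) (0, 65, -2.8) (6, 63, -2.9) (12, 44, -7.2) (18, 23, -14.5) (24, 18, -14.0) (30, 19, -14.4) (36, 17, -14.7) (42, 13, -14.7) (48, 18, -14.5) (54, 17, -14.6) (60, 19, -14.2) (66, 19, -14.3) (72, 60, -1.3) 
top4
(-72, 0, None) (-66, 0, None) (-60, 0, None) (-54, 0, None) (-48, 0, None) (-42, 0, None) (-36, 0, None) (-30, 0, None) (-24, 0, None) (-18, 0, None) (-12, 0, None) (-6, 0, None) (0, 0, None) (6, 0, None) (12, 0, None) (18, 0, None) (24, 0, None) (30, 0, None) (36, 0, None) (42, 0, None) (48, 0, None) (54, 0, None) (60, 0, None) (66, 0, None) (72, 0, None) 
guard top ((560.4818115234375, 275.87969970703125), (61.807655334472656, 59.738304138183594), 2.7393405437469482) [0.03585476 0.04051403 0.05946351]
```

View pics/w4.png

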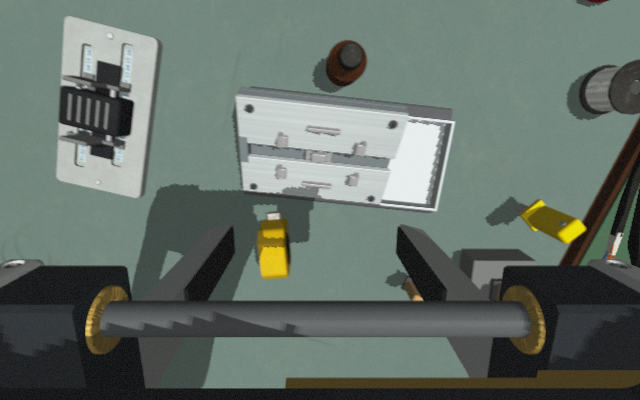

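Wrist view: the guard lies flat and upright on the plate at (97,110), and the scrap shows in the slot near (318,157). The stand is at (497,268). Depth puts the scrap at about y +2 mm in the slot, so the blade goes in at about +32. Going to the scraper.

>>> carry_out:
  motion: "-0.0054 -0.0242 -0.002 0 0 0 0;-0.0054 -0.0242 -0.002 0 0 0 0;-0.0054 -0.0242 -0.002 0 0 0 0;-0.0054 -0.0242 -0.002 0 0 0 0;-0.0054 -0.0242 -0.002 0 0 0 0;-0.0054 -0.0242 -0.002 0 0 0 0;-0.0054 -0.0242 -0.002 0 0 0 0;-0.0054 -0.0242 -0.002 0 0 0 0;-0.0054 -0.0242 -0.002 0 0 0 0;-0.0054 -0.0242 -0.002 0 0 0 0;0 0 0 0 0 0 0;0 0 0 0 0 0 0"

```text
time_s: 12.4
ee_pos: [0.5062, -0.2009, 0.1784]
eef_rot: [-3.141, 0.002, 0.318]
force: [0.0, 0.6, 0.2]
grip_width: 0.0937
grip_force: 0.0
```

```bash
python3 - <<'E'
from h import *
p,r=tool();print(p,r.as_matrix().round(3))
n=np.array([-.49,-.1014,.866]);y=np.array([-.2028,.9792,0]);up=np.cross(y,n);sm=np.array([.5899,.0460,.0583])
for nm in("t3","w4","s3"):
    W=np.load(nm+".npz")["W"];Q=(W.reshape(-1,3)-sm);Q=np.c_[Q@up,Q@y,Q@n]*1000;Q=Q[~np.isnan(Q[:,0])]
    f=(abs(Q[:,0])<65)&(abs(Q[:,1])<65)
    print(nm,"face h",np.median(Q[f&(abs(Q[:,2])<4),2]),end=" ")
    h=np.median(Q[f&(abs(Q[:,2])<4),2])
    k=(abs(abs(Q[:,1])-52)<8)&(abs(Q[:,0])<28)
    prof=[(u,round(float(np.median(Q[k&(abs(Q[:,0]-u)<1),2]))-0,0) if (k&(abs(Q[:,0]-u)<1)).any() else None) for u in range(-16,17,1)]
    print(prof)
    F=Q[(abs(Q[:,2]-h)<2)&(abs(Q[:,0])<70)&(abs(Q[:,1])<90)];print(np.percentile(F,[.7,99.3],axis=0).round(1).tolist())
w=cam("wrist");W=cloud(w);S=W.reshape(-1,3);t=np.load("t3.npz")["W"].reshape(-1,3)
for nm,P in(("w",S),("t",t),("s",np.load("s3.npz")["W"].reshape(-1,3))):
    P=P[(abs(P[:,0]-.5056)<.06)&(abs(P[:,1]+.2017)<.06)]
    for a,b in((.03,.038),(.088,.096)):
        k=(P[:,2]>a)&(P[:,2]<b)
        if k.sum()>5: print(nm,a,cv2.minAreaRect(P[k][:,:2].astype(np.float32)*1000),k.sum(),np.median(P[k][:,2]))
E
```

```text
[ 0.506198   -0.20087872  0.17843438] [[ 0.95   0.313 -0.002]
 [ 0.313 -0.95   0.   ]
 [-0.002 -0.001 -1.   ]]
t3 face h 0.23040165818444103 [(-16, -0.0), (-15, 0.0), (-14, -0.0), (-13, -3.0), (-12, -12.0), (-11, -5.0), (-10, -3.0), (-9, -2.0), (-8, -12.0), (-7, -12.0), (-6, -14.0), (-5, -14.0), (-4, -14.0), (-3, -14.0), (-2, -13.0), (-1, -13.0), (0, -13.0), (1, -12.0), (2, -12.0), (3, None), (4, None), (5, -4.0), (6, -2.0), (7, -2.0), (8, -1.0), (9, 0.0), (10, 0.0), (11, -0.0), (12, -0.0), (13, 1.0), (14, 0.0), (15, 0.0), (16, 1.0)]
[[-56.0, -72.7, -1.7], [54.0, 76.0, 2.2]]
w4 face h -0.49219217833536016 [(-16, -0.0), (-15, -1.0), (-14, -1.0), (-13, -1.0), (-12, -1.0), (-11, -14.0), (-10, -2.0), (-9, -1.0), (-8, -3.0), (-7, -4.0), (-6, -14.0), (-5, -15.0), (-4, -15.0), (-3, -15.0), (-2, -14.0), (-1, -14.0), (0, -14.0), (1, None), (2, None), (3, None), (4, None), (5, None), (6, None), (7, None), (8, -1.0), (9, -1.0), (10, -1.0), (11, -0.0), (12, -0.0), (13, -0.0), (14, -1.0), (15, -1.0), (16, -0.0)]
[[-53.2, -69.8, -2.2], [55.8, 78.1, 1.1]]
s3 face h -0.3142576767338683 [(-16, 0.0), 
[... 535 characters left out ...]
3828) 3837 0.034700764344902824
w 0.088 ((508.06689453125, -199.93467712402344), (22.838436126708984, 15.304854393005371), 17.913867950439453) 483 0.09037392621559015
t 0.03 ((505.75665283203125, -202.2938690185547), (70.03240966796875, 70.89498138427734), 17.21609878540039) 694 0.03406260987930532
t 0.088 ((505.7562561035156, -201.33030700683594), (23.0654239654541, 15.735431671142578), 14.762040138244629) 65 0.09024836287438354
s 0.03 ((504.90045166015625, -200.4229736328125), (71.76673889160156, 71.86418151855469), 18.13355827331543) 892 0.03383500464293282
s 0.088 ((504.63177490234375, -201.80844116210938), (24.00325584411621, 15.1992826461792), 18.284706115722656) 74 0.08961196431835261
```

>>> carry_out:
  motion: "0 0 -0.02 0 0 0 0;0 0 -0.02 0 0 0 0;0 0 -0.02 0 0 0 0;0 0 -0.02 0 0 0 0;0 0 -0.02 0 0 0 0;0 0 -0.02 0 0 0 0;0 0 -0.009 0 0 0 0;0 0 0 0 0 0 0;0 0 0 0 0 0 240;0 0 0 0 0 0 240;0 0 0 0 0 0 240;0 0 0 0 0 0 240;0 0 0 0 0 0 240;0 0 0 0 0 0 240;0 0 0 0 0 0 240;0 0 0 0 0 0 240;0 0 0 0 0 0 240;0 0 0 0 0 0 240;0 0 0 0 0 0 240"
  grip_force: 40

```text
time_s: 14.03
ee_pos: [0.5062, -0.2008, 0.0496]
eef_rot: [-3.141, 0.002, 0.319]
force: [-0.3, -0.6, 0.2]
grip_width: 0.0242
grip_force: 0.0
```

>>> carry_out:
  motion: "0 0 0 0 0 0 240;0 0 0 0 0 0 240;0 0 0 0 0 0 240;0 0 0 0 0 0 240"

```text
time_s: 14.37
ee_pos: [0.5062, -0.2008, 0.0496]
eef_rot: [-3.141, 0.002, 0.319]
force: [-0.6, -0.0, -0.6]
grip_width: 0.0158
grip_force: 40.0
```

>>> carry_out:
  motion: "0 0 0.02 0 0 0 240;0 0 0.03 0 0 0 240;0 0 0.035 0 0 0 240;0 0 0.035 0 0 0 240;0.0014 0.0268 0.001 0 0 -0.66 240;0.0014 0.0268 0.001 0 0 -0.66 240;0.0014 0.0268 0.001 0 0 -0.66 240;0.0014 0.0268 0.001 0 0 -0.66 240;0.0014 0.0268 0.001 0 0 -0.66 240;0.0014 0.0268 0.001 0 0 -0.66 240;0.0014 0.0268 0.001 0 0 -0.66 240;0.0014 0.0268 0.001 0 0 -0.66 240;0.0014 0.0268 0.001 0 0 -0.66 240;0.0014 0.0268 0.001 0 0 -0.66 240;0.0033 0.0001 -0.008 1.22 -5.87 0 240;0.0033 0.0001 -0.008 1.22 -5.87 0 240;0.0033 0.0001 -0.008 1.22 -5.87 0 240;0.0033 0.0001 -0.008 1.22 -5.87 0 240;0.0033 0.0001 -0.008 1.22 -5.87 0 240;0 0 0 0 0 0 240"

```text
time_s: 16.03
ee_pos: [0.5343, 0.0673, 0.1369]
eef_rot: [-3.14, -0.522, 0.203]
force: [-1.3, -0.4, -1.2]
grip_width: 0.0161
grip_force: 40.0
```

>>> carry_out:
  motion: "0 0 0 0 0 0 240;0 0 0 0 0 0 240"

```text
time_s: 16.2
ee_pos: [0.5373, 0.0678, 0.1406]
eef_rot: [-3.14, -0.519, 0.204]
force: [-0.7, -0.1, -0.2]
grip_width: 0.0159
grip_force: 40.0
```

```bash
python3 - <<'E'
from h import *
p,r=tool();M=r.as_matrix();print(p,M.round(3))
n=np.array([-.49,-.1014,.866]);y=np.array([-.2028,.9792,0]);up=np.cross(y,n);sm=np.array([.5893,.0459,.0579])
print("TCP in slot frame mm",[(float((p-sm)@a)*1e3) for a in(up,y,n)])
print("rotvec deg to target",np.degrees((R.from_matrix(np.c_[np.cross(-y,-n),-y,-n])*r.inv()).as_rotvec()))
tip=p+M[:,2]*.0456;print("tip pred slot",[(float((tip-sm)@a)*1e3) for a in(up,y,n)])
s=cam("scene");W=cloud(s);Q=(W-sm);Q=np.stack([Q@up,Q@y,Q@n],-1)*1000
for h0 in(52,58,64,70,75):
    k=(abs(Q[...,2]-h0)<3)&(abs(Q[...,0])<25)&(abs(Q[...,1]-32)<20);print(h0,k.sum(),np.percentile(Q[k],[3,50,97],axis=0).round(1).tolist() if k.any() else "")
w=cam("wrist")["pixels"][:,:,::-1];a=s["pixels"][:,:,::-1]
cv2.imwrite("pics/i1.png",np.hstack([cv2.resize(a[140:260,250:410],(400,300),interpolation=2),cv2.resize(w[80:320,160:480],(400,300),interpolation=2)]))
E
```

```text
[0.5372794  0.06779531 0.14060509] [[ 0.85   0.203  0.486]
 [ 0.176 -0.979  0.102]
 [ 0.496 -0.001 -0.868]]
TCP in slot frame mm [1.1158634513906358, 31.989663634028012, 94.89251244540182]
rotvec deg to target [-0.02179162 -0.28172661 -0.02014281]
tip pred slot [0.8998021009523938, 32.049951225376944, 49.28536431706273]
52 8 [[-4.9, 28.8, 50.6], [-0.2, 29.9, 53.5], [3.6, 33.1, 54.8]]
58 11 [[-4.4, 29.3, 56.2], [-0.5, 30.2, 58.4], [4.3, 33.4, 60.8]]
64 9 [[-4.4, 28.3, 61.8], [-2.0, 30.6, 64.1], [4.6, 34.8, 66.8]]
70 7 [[-3.1, 28.2, 67.2], [0.1, 29.6, 68.5], [3.8, 31.6, 71.2]]
75 1 [[-4.0, 27.4, 73.1], [-4.0, 27.4, 73.1], [-4.0, 27.4, 73.1]]
```

View pics/i1.png

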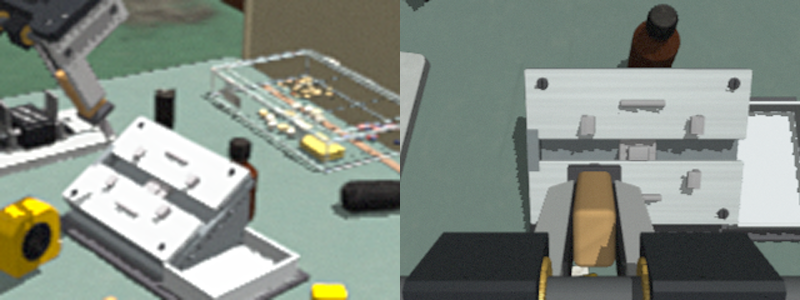

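Left crop: the blade tip is over the slot at (107,130). Right crop: the scraper is held at (592,215), with the scrap ahead of it on the open-end side at (637,152). Inserting.

>>> carry_out:
  motion: "0.0041 0.0008 -0.0083 0 -0.28 0 240;0.0045 0.0009 -0.008 0 0 0 240;0.0045 0.0009 -0.008 0 0 0 240;0.0045 0.0009 -0.008 0 0 0 240;0.0045 0.0009 -0.008 0 0 0 240;0 0 0 0 0 0 240;0 0 0 0 0 0 240;0.001 0.0002 -0.0017 0 0 0 240;0.001 0.0002 -0.0017 0 0 0 240;0.001 0.0002 -0.0017 0 0 0 240;0 0 0 0 0 0 240;0 0 0 0 0 0 240"

```text
time_s: 17.3
ee_pos: [0.5618, 0.0727, 0.0943]
eef_rot: [-3.141, -0.526, 0.204]
force: [0.8, -0.6, -1.4]
grip_width: 0.0158
grip_force: 40.0
```

>>> carry_out:
  motion: "0.001 0.0002 -0.0017 0 0 0 240;0.001 0.0002 -0.0017 0 0 0 240;0.001 0.0002 -0.0017 0 0 0 240;0.0008 0.0002 -0.0014 0 0 0 240;0 0 0 0 0 0 240;0 0 0 0 0 0 240"

```text
time_s: 17.8
ee_pos: [0.5656, 0.0735, 0.0876]
eef_rot: [-3.141, -0.526, 0.204]
force: [0.4, 0.5, -0.1]
grip_width: 0.0158
grip_force: 40.0
```

>>> carry_out:
  motion: "0.001 -0.0049 0 0 0 0 240;0.001 -0.0049 0 0 0 0 240;0.001 -0.0049 0 0 0 0 240;0.001 -0.0049 0 0 0 0 240;0.001 -0.0049 0 0 0 0 240;0.001 -0.0049 0 0 0 0 240;0.001 -0.0049 0 0 0 0 240;0.001 -0.0049 0 0 0 0 240;0.001 -0.0049 0 0 0 0 240;0.001 -0.0049 0 0 0 0 240"

```text
time_s: 18.63
ee_pos: [0.5757, 0.024, 0.0877]
eef_rot: [-3.141, -0.526, 0.204]
force: [-0.3, 0.1, -1.1]
grip_width: 0.0163
grip_force: 40.0
```

>>> carry_out:
  motion: "0.001 -0.0049 0 0 0 0 240;0.001 -0.0049 0 0 0 0 240;0.001 -0.0049 0 0 0 0 240;0.001 -0.0049 0 0 0 0 240;0.001 -0.0049 0 0 0 0 240;0.001 -0.0049 0 0 0 0 240;0.001 -0.0049 0 0 0 0 240;0.001 -0.0049 0 0 0 0 240"

```text
time_s: 19.3
ee_pos: [0.5837, -0.0152, 0.0878]
eef_rot: [-3.142, -0.526, 0.204]
force: [-0.4, 0.2, 0.1]
grip_width: 0.0158
grip_force: 40.0
```

>>> carry_out:
  motion: "0.001 -0.0049 0 0 0 0 240;0.001 -0.0049 0 0 0 0 240;0.001 -0.0049 0 0 0 0 240;0.001 -0.0049 0 0 0 0 240;0 0 0 0 0 0 240;0 0 0 0 0 0 240;0 0 0 0 0 0 240"

```text
time_s: 19.88
ee_pos: [0.5875, -0.0342, 0.0877]
eef_rot: [-3.141, -0.526, 0.204]
force: [-0.3, -0.2, -0.6]
grip_width: 0.0159
grip_force: 40.0
```

```bash
python3 - <<'E'
from h import *
p,r=tool();print(p,ctrl.get_obs()["force"])
n=np.array([-.49,-.1014,.866]);y=np.array([-.2028,.9792,0]);up=np.cross(y,n);sm=np.array([.5893,.0459,.0579])
s=cam("scene");W=cloud(s);w=cam("wrist")["pixels"][:,:,::-1];a=s["pixels"][:,:,::-1]
cv2.imwrite("pics/i2.png",np.hstack([cv2.resize(a[170:290,260:420],(400,300),interpolation=2),cv2.resize(w[80:320,160:480],(400,300),interpolation=2)]))
E
```

```text
[ 0.58753303 -0.03424113  0.08767741] [-0.29103321 -0.20272116 -0.64943313]
```

View pics/i2.png

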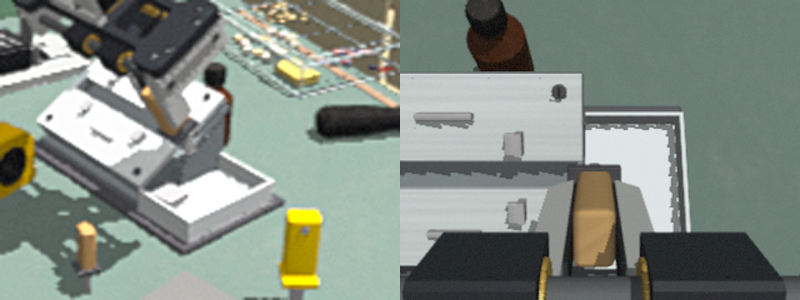

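Right crop: the slot is empty behind the blade. Left crop: the blade is at the open end over the tray, near (185,140). Lifting out and checking the tray by depth.

>>> carry_out:
  motion: "-0.0025 -0.0005 0.0043 0 0 0 240;-0.0049 -0.001 0.0087 0 0 0 240;-0.0049 -0.001 0.0087 0 0 0 240;-0.0049 -0.001 0.0087 0 0 0 240;-0.0049 -0.001 0.0087 0 0 0 240;-0.0074 -0.0015 0.013 0 0 0 240;-0.0074 -0.0015 0.013 0 0 0 240;-0.0074 -0.0015 0.013 0 0 0 240;0 0 0 0 0 0 240;0 0 0 0 0 0 240"

```text
time_s: 20.82
ee_pos: [0.5434, -0.0435, 0.1669]
eef_rot: [3.141, -0.528, 0.204]
force: [0.6, -0.2, -1.4]
grip_width: 0.0158
grip_force: 40.0
```

```bash
python3 - <<'E'
from h import *
p,r=tool();print(p)
y=np.array([-.2028,.9792,0]);x=np.array([.9792,.2028,0]);n=np.array([-.49,-.1014,.866]);up=np.cross(y,n);sm=np.array([.5893,.0459,.0579])
for nm in("scene","top","wrist"):
    W=cloud(cam(nm)).reshape(-1,3);Q=np.c_[(W-sm)@x,(W-sm)@y,W[:,2]]*1000
    k=(abs(Q[:,0])<70)&(Q[:,1]<-74)&(Q[:,1]>-150);T=Q[k]
    print(nm,"tray pts",k.sum(),"z pct",np.nanpercentile(T[:,2],[2,25,50,75,98]).round(1) if k.any() else "")
    for x0 in range(-55,60,10):
        print(x0,[int(np.median(T[q,2])) if (q:=(abs(T[:,0]-x0)<5)&(abs(T[:,1]-y0)<4)).any() else None for y0 in range(-78,-150,-8)])
    F=(W-sm);F=np.c_[F@up,F@y,F@n]*1000;print("slot>-9:",((abs(F[:,0])<4)&(abs(F[:,1])<66)&(F[:,2]>-9)&(F[:,2]<-1)).sum(),"floor",((abs(F[:,0])<4)&(abs(F[:,1])<66)&(F[:,2]<-11)&(F[:,2]>-18)).sum())
E
```

```text
[ 0.54337386 -0.04353762  0.16688178]
scene tray pts 1780 z pct [ -1.7   4.   10.1  21.3 162.8]
-55 [9, 157, 7, 5, 5, 6, 6, 5, 0]
-45 [130, 18, 18, 17, 16, 16, 18, 16, 0]
-35 [21, 21, 21, 19, None, None, None, 14, 0]
-25 [21, 21, 19, 10, 10, None, None, 13, 0]
-15 [20, 21, 12, 9, 9, None, None, 14, 0]
-5 [11, 9, 10, 9, 9, None, None, 15, 0]
5 [9, 10, 9, 9, 9, None, None, 14, 0]
15 [9, 9, 9, 9, 9, None, None, 17, 0]
25 [9, 9, 9, 10, 9, None, None, 13, 0]
35 [9, 9, 9, 9, 10, None, None, 15, 0]
45 [17, 18, 18, 17, 19, 21, 25, 16, 0]
55 [None, None, None, None, None, None, 5, 5, 0]
slot>-9: 0 floor 140
top tray pts 1586 z pct [ -2.9   5.1   9.9  14.  187.7]
-55 [174, 172, 169, None, None, 6, 4, 4, 1]
-45 [151, 160, 162, 32, 12, 13, 14, 24, 1]
-35 [23, 21, 20, 12, 11, 11, 10, 14, 1]
-25 [22, 22, 20, 11, 9, 10, 11, 17, 0]
-15 [11, 20, 20, 9, 10, 9, 10, 13, 1]
-5 [11, 9, 10, 9, 9, 8, 9, 18, 0]
5 [9, 9, 9, 11, 10, 9, 10, 16, 0]
15 [9, 10, 10, 9, 10, 10, 8, 15, 0]
25 [10, 11, 9, 9, 11, 11, 9, 12, 0]
35 [11, 9, 11, 11, 10, 10, 9, 21, 0]
45 [24, 15, 15, 15, 14, 16, 12, 22, 2]
55 [6, 6, 7, 6, 5, 4, 6, 8, 0]
slot>-9: 2 floor 103
wrist tray pts 7131 z pct [ -0.3   9.6  11.1  25.9 198. ]
-55 [179, 175, 179, None, None, None, 6, 6, 0]
-45 [163, 163, 162, None, None, 27, 14, 19, 0]
-35 [130, None, None, None, None, 10, 11, 22, 0]
-25 [None, None, None, 10, 11, 11, 10, 24, 0]
-15 [None, None, None, 10, 10, 10, 11, 25, 0]
-5 [10, 10, 10, 11, 10, 11, 10, 22, 0]
5 [10, 11, 10, 11, 10, 10, 10, 25, 0]
15 [10, 10, 10, 11, 10, 10, 10, 23, 0]
25 [11, 11, 11, 10, 11, 10, 10, 24, 0]
35 [10, 10, 10, 10, 11, 11, 11, 26, 0]
45 [14, 14, 14, 14, 14, 15, 15, 23, 0]
55 [27, 6, 7, 6, 6, 7, 6, 6, 0]
slot>-9: 0 floor 1061
```

The scrap is in the tray (fixture x about −25, y about −86, top at 21 mm) and the slot is clear. Returning the scraper.

>>> carry_out:
  motion: "0 0 0 -1.22 5.87 0 240;0 0 0 -1.22 5.87 0 240;0 0 0 -1.22 5.87 0 240;0 0 0 -1.22 5.87 0 240;0 0 0 -1.22 5.87 0 240;-0.0047 -0.0197 0 0 0 0.83 240;-0.0047 -0.0197 0 0 0 0.83 240;-0.0047 -0.0197 0 0 0 0.83 240;-0.0047 -0.0197 0 0 0 0.83 240;-0.0047 -0.0197 0 0 0 0.83 240;-0.0047 -0.0197 0 0 0 0.83 240;-0.0047 -0.0197 0 0 0 0.83 240;-0.0047 -0.0197 0 0 0 0.83 240;0 0 0 0 0 0 240;0 0 0 0 0 0 240;0 0 0 0 0 0 240"

```text
time_s: 22.3
ee_pos: [0.5058, -0.2003, 0.1652]
eef_rot: [-3.141, -0.003, 0.32]
force: [-0.2, 0.1, -0.4]
grip_width: 0.0159
grip_force: 40.0
```

```bash
python3 - <<'E'
from h import *
p,r=tool();M=r.as_matrix();print(p)
T=R.from_euler('xyz',[-3.1415926,0,.319]);print("rotvec deg",np.degrees((T*r.inv()).as_rotvec()),"shift",np.array([.5062,-.2008,.0496])-p)
W=cloud(cam("scene")).reshape(-1,3)
k=(abs(W[:,0]-.506)<.03)&(abs(W[:,1]+.201)<.03)&(W[:,2]>.115)&(W[:,2]<.14);print(k.sum(),np.percentile(W[k],[3,50,97],axis=0).round(4).tolist() if k.any() else "")
E
```

```text
[ 0.50582949 -0.20032682  0.16521791]
rotvec deg [-0.07706867  0.12871598 -0.06117131] shift [ 0.00037051 -0.00047318 -0.11561791]
66 [[0.4998, -0.2039, 0.1211], [0.5026, -0.2017, 0.1304], [0.5099, -0.1988, 0.1396]]
```

>>> carry_out:
  motion: "0.0004 -0.0005 -0.02 -0.08 0.13 -0.06 240;0 0 -0.02 0 0 0 240;0 0 -0.02 0 0 0 240;0 0 -0.015 0 0 0 240;0 0 -0.008 0 0 0 240;0 0 -0.005 0 0 0 240;0 0 -0.005 0 0 0 240;0 0 -0.005 0 0 0 240;0 0 0 0 0 0 240;0 0 0 0 0 0 240"

```text
time_s: 23.18
ee_pos: [0.5063, -0.2014, 0.0682]
eef_rot: [3.14, -0.001, 0.319]
force: [0.3, -0.3, -0.9]
grip_width: 0.0158
grip_force: 40.0
```

Blade is in the pocket, with 18.6 mm to go.

>>> carry_out:
  motion: "0 0 -0.005 0 0 0 240;0 0 -0.005 0 0 0 240;0 0 -0.004 0 0 0 240;0 0 -0.002 0 0 0 240;0 0 -0.001 0 0 0 240;0 0 0 0 0 0 240;0 0 0 0 0 0 240"

```text
time_s: 23.77
ee_pos: [0.5062, -0.2015, 0.0509]
eef_rot: [3.141, -0.001, 0.319]
force: [0.2, -0.9, -0.5]
grip_width: 0.0161
grip_force: 40.0
```

>>> carry_out:
  motion: "0 0 -0.0008 0 0 0 240;0 0 -0.0006 0 0 0 240;0 0 0 0 0 0 240;0 0 0 0 0 0 240"

```text
time_s: 24.1
ee_pos: [0.5062, -0.2015, 0.0496]
eef_rot: [3.14, -0.001, 0.319]
force: [0.1, 0.5, 0.7]
grip_width: 0.0158
grip_force: 40.0
```

>>> carry_out:
  motion: "0 0 -0.0002 0 0 0 200;0 0 0 0 0 0 180;0 0 0 0 0 0 120;0 0 0 0 0 0 60;0 0 0 0 0 0 0;0 0 0 0 0 0 0;0 0 0 0 0 0 0;0 0 0 0 0 0 0;0 0 0 0 0 0 0;0 0 0 0 0 0 0"

```text
time_s: 24.93
ee_pos: [0.5061, -0.2014, 0.0492]
eef_rot: [3.141, -0.0, 0.319]
force: [0.6, 0.0, -0.4]
grip_width: 0.0765
grip_force: 0.0
```

>>> carry_out:
  motion: "0 0 0.015 0 0 0 0;0 0 0.03 0 0 0 0;0 0 0.04 0 0 0 0;0 0 0.04 0 0 0 0;0 0 0.04 0 0 0 0;-0.03 0 0.03 0 0 0 0;-0.03 0 0.02 0 0 0 0;-0.03 0 0 0 0 0 0;-0.03 0 0 0 0 0 0;0 0 0 0 0 0 0;0 0 0 0 0 0 0;0 0 0 0 0 0 0"

```text
time_s: 25.93
ee_pos: [0.387, -0.2015, 0.2639]
eef_rot: [3.14, -0.001, 0.319]
force: [0.6, -0.3, -0.1]
grip_width: 0.0939
grip_force: 0.0
```

```bash
python3 - <<'E'
from h import *
t=cam("top");W=cloud(t);o=np.load("top0.npz")["W"]
def rect(P,n):
    P=P.reshape(-1,3);r=cv2.minAreaRect(P[:,:2].astype(np.float32)*1000); print(n,np.round(r[0],1),np.round(r[1],1),round(r[2],1),"z",np.nanpercentile(P[:,2],[5,50,95]).round(4),len(P))
for nm,(a,b,c,d) in dict(bottle=(300,320,160,182),tape=(293,317,242,273),bob=(405,435,128,158),stop=(210,230,148,167)).items():
    for V in(o,W): P=V[c:d,a:b].reshape(-1,3);rect(P[P[:,2]>.015],nm)
P=W[218:268,392:445].reshape(-1,3);rect(P[P[:,2]>.07],"handle")
P=W[180:270,185:245].reshape(-1,3);rect(P[P[:,2]>.034],"guard");k=P[(P[:,2]>.034)&(P[:,2]<.046)];print("cover top z",np.percentile(k[:,2],[10,50,90]).round(4))
s=cloud(cam("scene")).reshape(-1,3);k=(abs(s[:,0]-.506)<.03)&(abs(s[:,1]+.201)<.03)
for a in(.05,.07,.086):
    q=s[k&(abs(s[:,2]-a)<.006)];print(a,np.median(q,axis=0).round(4))
print(ctrl.get_obs()["ee_pos"],ctrl.get_obs()["time_s"])
E
```

```text
bottle [671.4  46.5] [55.  36.5] 6.9 z [0.0291 0.0538 0.0821] 232
bottle [671.1  46.5] [55.3 36.4] 7.0 z [0.0277 0.0537 0.0815] 235
tape [474.3  60.6] [64.3 29.7] 23.4 z [0.0439 0.0549 0.0594] 320
tape [472.2  59.6] [59.8 29.6] 23.1 z [0.0448 0.055  0.0594] 320
bob [ 747.8 -228.5] [49.9 52.4] 89.8 z [0.0254 0.0397 0.044 ] 371
bob [ 746.6 -229.2] [50.5 50. ] 11.3 z [0.0247 0.0396 0.0442] 375
stop [719.  261.8] [22.7 22.2] 55.3 z [0.0223 0.0412 0.0463] 112
stop [718.9 261.7] [23.5 21.9] 57.6 z [0.0229 0.0416 0.0466] 111
handle [ 505.5 -201.8] [23.9 16.7] 16.9 z [0.076  0.0886 0.0933] 90
guard [560.5 275.9] [62.  59.8] 2.5 z [0.0356 0.0406 0.0585] 508
cover top z [0.0362 0.0403 0.0434]
0.05 [ 0.4992 -0.2076  0.0505]
0.07 [ 0.4991 -0.2073  0.0701]
0.086 [ 0.5023 -0.2052  0.0883]
[ 0.38727607 -0.20142705  0.2634862 ] 26.0333
```

```bash
python3 -c "
from station import ctrl
print(ctrl.hand_in())"
```

```text
the job is handed in; nothing more can be done
None
```

The job is handed in at about 26 s of the 61 s allowed: by the last depth checks the guard is flat on the jig plate, the scrap is in the catch tray, the scraper is upright and released in its stand, and the bystanders have not moved; no verdict was returned.

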